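# Pop open the shoe-care box

### The arm

A 6-joint arm with a two-finger parallel gripper is mounted at the origin on the work surface. World frame = base frame: x ahead of the robot, y to its left, z up, the work surface at z = 0. Lengths are in mm, angles in degrees, forces in N, time in s.
With the tool pointing down it reaches from about 350 to 850 mm from the base axis. Payload 8.1 kg.
Tool frame: the origin (TCP) lies midway between the tips of the shut fingers; the grasp point (between the pads) lies 19 mm behind it; x points along the fingers, y is the direction in which the jaws open and shut, and the axes are right-handed (so a half turn about x gives the same grasp; the last joint's range is limited). The gripper opens to 85 mm and grips with 20 to 120 N. Pads are 22 mm wide; open, the fingers measure 114 mm over their backs; the gripper's body (76 mm by 85 mm) begins 54 mm behind the grasp point. The pads swing forward as they close: fully open they stand 13 mm farther back than shut.
Start: joints at [-79.263, 7.471, 85.268, -0, 87.261, -4.893], TCP at [161.678, -577.811, 231.292] pointing down, gripper open.
Joint ranges: [-169.43, 169.43], [-51.17, 129.36], [1.28, 143.12], [-76.62, 256.62], [0, 156.53], [-152.29, 152.29]. Speed limits (degrees/s): [136.94, 136.94, 159.86, 180, 180, 180].

### API

Orientations are given as [roll, pitch, yaw] about the fixed x, y, z axes, in that order (R = Rz(yaw) Ry(pitch) Rx(roll)).
In Python, from bench import sense, snapshot, hand_in gives the robot as it stands.
- The arm moves only by the tool drive_tool, never from a script. Its argument "deltas" is a list of rows, each a list of 7 numbers: the closure in counts, from 0 (fully open) to 255 (shut), then the shift along the tool's x, y, z in m, then the turn, a rotation vector about the tool's x, y, z in rad. A call has exactly 10 rows; each row is the pose to reach, as a shift and turn from the pose commanded when the call began, along the tool's axes at that moment; what a row does not reach only later rows make up. A row lasts 1/12 s, in which the tool goes at most 41.7 mm and 7.16 degrees, less where a joint would pass 70% of its speed; a pose out of reach is approached as far as the arm can. A call with a gripper value outside its range is refused whole. The fingers move at their own pace and stop on an object; "squeeze" is the grip in N (left out, the last holds). Time passes only in rows, so rows that repeat a pose let the fingers close, or fill a call up. It gives the time, the measured TCP pose, the force and the opening at its end, in the units of the state.
- sense(): the state, without advancing time (a new reading comes with each control period).
- snapshot(name): name is "scene" or "top"; returns a dict with "frame" (384x512x3 uint8, blue, green, red), "fx", "fy", "cx", "cy" (pixels), "rvec" (rotation vector, rad) and "tvec" (3), from world to camera coordinates, as OpenCV has them. Camera axes: x right, y down, z forward; pixel columns grow to the right and rows downward; lengths in mm; the calibration is good to about 2 mm. A picture is of the moment at which its call begins. There is no depth.
- hand_in(): hands the job in, once; it reports no verdict.
The state is a dict: "time": time; "joint_pos": joint angles; "qd": joint speeds; "joint_efforts": joint torques, N m; "tool_pos": TCP position; "tcp_rot": TCP orientation; "ft_force": force on the tool from outside, world axes, zero at the start; "wrist_torque": the same for the moment, N m; "finger_gap": finger opening in mm.
Only numpy, scipy, OpenCV 4.12 (cv2) and the standard library are available. Lean on these libraries where they do the work, as an engineer would, in place of code of your own. Each camera call takes 0.05 s, during which the arm holds its last target.

### The job

A round tin of polish stands on the wooden spring lid of the shoe-care box. With the fingers only touching it, slide the tin sideways off the lid until it sits wholly on the felt ledge of the same box, then press the lid down at its brass spot until the touch latch lets go, and take the hand away so that the spring raises the lid ajar. Do not lift the tin, leave the small box shut, and leave everything else where it stands, the little jar on the ledge included.

Things in the scene. Friction and masses are not known exactly. Their poses are not given: they have to be found in the camera images.
- care_box: The shoe-care box, fixed: white, 200 mm (x) by 310 mm (y), 90 mm high; origin under its centre on the dresser top, x away from the robot at yaw 0, y to the left, z up. Its deck, 90 mm above the origin, has a flush wooden lid at the right (x -89 to +89 mm, y -144 to +33 mm) and a felt ledge, level with the lid, at the left (y +34 to +149 mm).
- ledge (a point): Middle of the grey felt ledge's surface, 115 by 188 mm, at x 0, y +92 mm, z +90 mm of the shoe-care box. A wooden rim 6 mm wide stands 5.5 mm above it along the left end of the box and its two short ends. The jar stands at its far (+x) end, its centre 58 to 66 mm beyond this point.
- care_lid (a joint): Hinge of the shoe-care box's lid (178 by 177 mm, 10 mm thick), along its far (+x) edge, in rad: 0 shut and flush, grows as the near edge rises. A touch latch holds it shut. Once let go by the latch, and with nothing on it, the spring raises it to about 0.48 rad, its near edge some 80 mm above the deck, and it stays there; it follows a withdrawing finger up.
- care_lid_spot (a point): Middle of the brass spot (24 mm across) on top of the shoe-care box's lid, 25 mm from the lid's near edge, mid-way along it; it moves with the lid. Pressed down here with some 4 to 8 N, the lid sinks about 5 mm and the latch lets go; a hard stop comes at about 7 mm. Pressed less far, it comes back up and stays latched.
- tin_center (a point): Centre of the low round steel tin of polish, 70 mm across and 30 mm high, loose, about 0.09 kg; it stands flat on the lid of the shoe-care box, so the centre is 15 mm above the deck.
- small_box: The small box, fixed: white, 150 by 150 mm, 90 mm high, with a wooden touch-latch lid of its own and no ledge; origin under its centre, axes as the shoe-care box. To be left shut.
- small_lid (a joint): Hinge of the small box's lid along its far edge, in rad: 0 shut, grows as it opens.
- jar: Little jar with a black cap, 40 mm across and 40 mm high, loose on the far end of the shoe-care box's ledge; origin under its centre.
- brush: Wooden shoe brush, 150 by 48 mm, 44 mm high, loose on the dresser top; origin under its centre, length along x.
- dish: White ring dish, 110 mm across, 32 mm high, loose; origin under its centre.
- lotion: White bottle, 54 mm across, 150 mm high, loose, behind the boxes; origin under its centre.
- scent: Scent bottle, 32 by 55 mm, 92 mm high, loose, behind the boxes; origin under its centre.
- shoehorn: Flat steel shoehorn, 155 mm long, 36 mm wide, 6 mm thick, lying loose in front of the boxes; origin under it, 90 mm from the handle's end, length along x.
- tin: The same tin by the centre of its underside.
There are look-alikes about, which are no part of the job. Of the things shaped like the tin, the dark steel one is meant.

How it is judged (in metres and radians):
On the way, in this order (a step that is already met when the one before it is completed fails the run):
1. the tin has been slid wholly off the lid and stands flat on the ledge, the lid still shut (y of tin_center in the frame of care_box between 0.064 and 0.125 m and x of tin_center in the frame of care_box between -0.075 and 0.075 m and z of tin_center in the frame of care_box between 0.098 and 0.111 m and angle between tin_center's own z axis and vertical below 0.12 rad and value of joint care_lid below 0.03 rad and linear speed of tin below 0.02 m/s), for 0.2 s.
2. the latch has let go and the spring has raised the lid ajar (value of joint care_lid above 0.3 rad), for 0.2 s.
At the end, for the whole second after the job is handed in: The tin stands flat and still on the shoe-care box's ledge, wholly off the lid (its centre 64 to 125 mm left of the box's middle and within 75 mm of it fore and aft); that box's lid stands ajar on its spring, at 0.38 to 0.6 rad and at rest; the small box is shut (y of tin_center in the frame of care_box between 0.064 and 0.125 m and x of tin_center in the frame of care_box between -0.075 and 0.075 m and z of tin_center in the frame of care_box between 0.098 and 0.111 m and angle between tin_center's own z axis and vertical below 0.12 rad and value of joint care_lid between 0.38 and 0.6 rad and velocity of joint care_lid between -0.05 and 0.05 rad/s and linear speed of tin below 0.02 m/s and value of joint small_lid below 0.03 rad); the robot touches nothing.
It fails at once if the tin is lifted more than 12 mm off the deck, tipped, or knocked down off the box (z of tin_center in the frame of care_box above 0.117 m or angle between tin_center's own z axis and vertical above 0.5 rad or z of tin_center in the frame of care_box below 0.08 m).
It fails at once if the lid springs open while the tin is still on it (value of joint care_lid above 0.06 rad and y of tin_center in the frame of care_box below 0.058 m).
It fails at once if the small box is opened (value of joint small_lid above 0.06 rad).
It fails at once if the jar on the ledge is shifted more than 20 mm or tipped (distance of jar from where it was at the start of the episode above 0.02 m or angle between jar's own z axis and vertical above 0.4 rad).
It fails at once if another thing on the dresser top is shifted more than 30 mm or tipped (distance of any of brush, dish, lotion, scent, shoehorn from where it was at the start of the episode above 0.03 m or angle between any of brush, dish, lotion, scent, shoehorn's own z axis and vertical above 0.5 rad).
It also fails if it takes over 48 s, if anything falls off the work surface, if the arm or the gripper's body presses on something with over 40 N, if the wrist force passes 120 N, or if a joint passes its speed limit or range.

## Working session

There is one attempt and no reset: what is moved stays moved. The work goes in short steps, Python scripts to look and compute and a tool call to move; the robot and the scene stay as the last step left them, time stands still between calls to the robot, and variables do not carry over. Pictures are saved under pics/ and viewed, and the job is handed in when it is done.

Besides the shell and the picture viewer there is one more tool, called after "Emit:" in YAML: its name, and indented under it one key for each argument. drive_tool: Moves the arm, as the interface text tells. Its arguments: {"type":"object","properties":{"deltas":{"type":"array","items":{"type":"array","items":{"type":"number"}}},"squeeze":{"type":"number"}},"required":["deltas"]}

```bash
mkdir -p pics; python3 - <<'E'
from bench import sense,snapshot
import cv2
s=sense();print(s)
for n in("scene","top"):
    d=snapshot(n);cv2.imwrite(f"pics/{n}0.png",d["frame"]);print(n,{k:d[k] for k in d if k!="frame"})
E
```

```text
{'time': 0.0, 'joint_pos': array([-7.92623499e+01,  7.51687515e+00,  8.53312495e+01, -1.96160070e-03,
        8.72620054e+01, -4.89101594e+00]), 'qd': array([ 0.00681267, -0.06920753, -0.00345937, -0.07874021,  0.04701179,
       -0.03499844]), 'joint_efforts': array([ 1.69325140e-03, -5.69399786e+01, -5.00549161e+01, -1.52572943e-04,
        1.49375416e-02,  3.45330454e-05]), 'tool_pos': array([ 161.56428688, -577.2452149 ,  230.20714066]), 'tcp_rot': array([-93.87184939,  89.88985255, 101.75691222]), 'ft_force': array([-0.21106841, -0.67240935, -0.33646243]), 'wrist_torque': array([0.0117676 , 0.01255493, 0.03567169]), 'finger_gap': 85.54342932045807}
scene {'fx': 365.9461743086088, 'fy': 365.9461743086088, 'cx': 259.228787197944, 'cy': 192.93977385708325, 'rvec': array([ 1.75969374,  1.37027768, -0.76532368]), 'tvec': array([-144.30372563, -214.54238366, 1586.173116  ])}
top {'fx': 440.0030210422326, 'fy': 440.0030210422326, 'cx': 248.44448651150702, 'cy': 197.44003516629385, 'rvec': array([ 2.10955536, -2.1129926 ,  0.22295233]), 'tvec': array([ -17.37947712,  580.71275952, 1283.91539774])}
```

View pics/scene0.png

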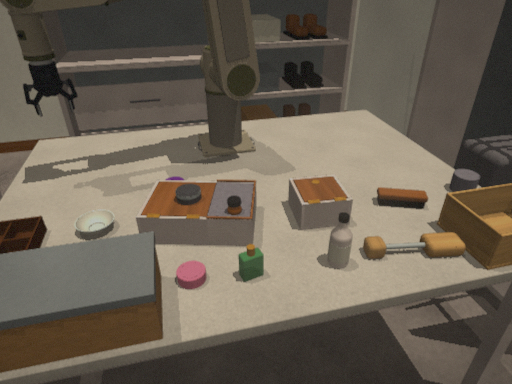

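View pics/top0.png

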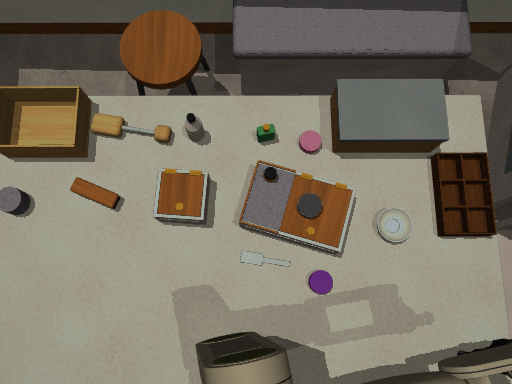

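```bash
cat > h.py <<'E'
import numpy as np,cv2
from bench import sense,snapshot
def ray(d,uv,z):
    K=np.array([[d["fx"],0,d["cx"]],[0,d["fy"],d["cy"]],[0,0,1]])
    R=cv2.Rodrigues(np.array(d["rvec"]))[0];t=np.array(d["tvec"])
    C=-R.T@t; v=R.T@np.linalg.inv(K)@np.array([uv[0],uv[1],1.])
    return C+v*(z-C[2])/v[2]
def crop(d,x0,y0,x1,y1,s,name):
    cv2.imwrite(name,cv2.resize(d["frame"][y0:y1,x0:x1],None,fx=s,fy=s,interpolation=cv2.INTER_CUBIC))
E
python3 - <<'E'
from h import *
d=snapshot("top");crop(d,230,150,370,260,5,"pics/t1.png")
hsv=cv2.cvtColor(d["frame"],cv2.COLOR_BGR2HSV)
for n,p in dict(wood=(330,200),tin=(310,206),brass=(310.5,231),felt=(265,205),cap=(270,174),hinge=(341,185),white=(300,246)).items():print(n,hsv[int(p[1]),int(p[0])])
d=snapshot("scene");crop(d,130,160,270,260,5,"pics/s1.png")
E
```

```text
wood [ 14 188 136]
tin [120   4  58]
brass [ 19 205 163]
felt [167  17 104]
cap [40 35 22]
hinge [ 20 209 155]
white [ 22  37 103]
```

View pics/t1.png

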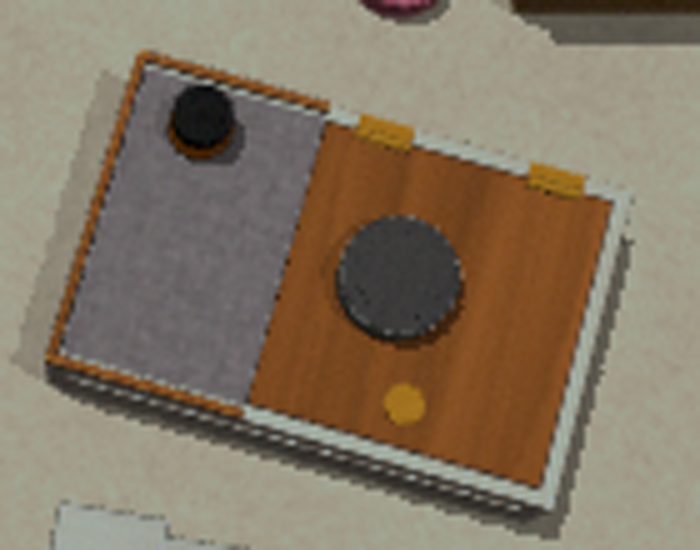

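View pics/s1.png

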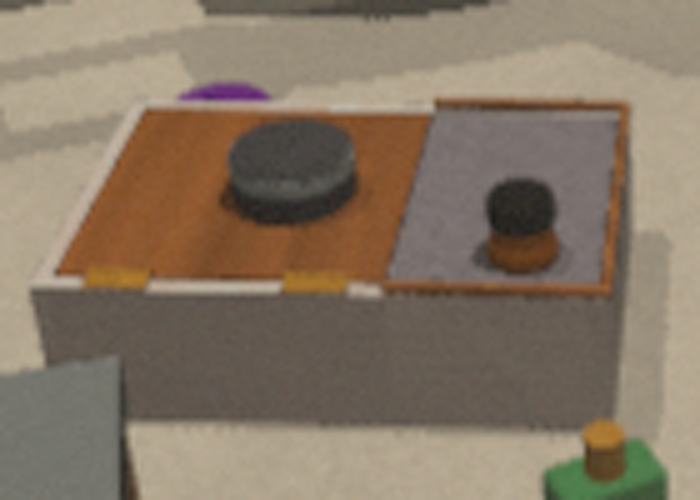

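The crop shows the tin at about (310,205), the brass spot at (311,231) and the jar cap at (270,174). The felt/lid seam runs from (296,174) to (279,230).

```bash
cat >> h.py <<'E'
def big(m,roi):
    M=np.zeros_like(m);x0,y0,x1,y1=roi;M[y0:y1,x0:x1]=m[y0:y1,x0:x1]
    c=cv2.findContours(M,cv2.RETR_EXTERNAL,cv2.CHAIN_APPROX_NONE)[0]
    return max(c,key=cv2.contourArea)
def tin(d,roi,z=120):
    hsv=cv2.cvtColor(d["frame"],cv2.COLOR_BGR2HSV)
    m=cv2.inRange(hsv,(0,0,30),(180,40,80))
    c=big(m,roi);(e)=cv2.fitEllipse(c)
    return e,cv2.contourArea(c),ray(d,e[0],z)
E
python3 - <<'E'
from h import *
d=snapshot("top");hsv=cv2.cvtColor(d["frame"],cv2.COLOR_BGR2HSV)
roi=(236,155,362,256)
wood=cv2.inRange(hsv,(8,120,60),(24,255,255))
lid=big(wood,(280,165,362,256));r=cv2.minAreaRect(lid);print("wood rect",r)
felt=cv2.inRange(hsv,(130,5,75),(180,60,140));fc=big(felt,roi);rf=cv2.minAreaRect(fc)
for n,rr in(("wood",r),("felt",rf)):
    P=np.array([ray(d,p,90) for p in cv2.boxPoints(rr)])[:,:2]
    L=np.roll(P,-1,0)-P
    print(n,P.round(1).tolist(),"ctr",P.mean(0).round(1),"len",np.linalg.norm(L,axis=1).round(1),"ang",np.degrees(np.arctan2(L[:,1],L[:,0])).round(1))
print("tin",tin(d,(295,185,330,222)))
br=cv2.inRange(hsv,(17,180,140),(24,255,255));c=big(br,(300,222,322,240));m=cv2.moments(c);u=(m["m10"]/m["m00"],m["m01"]/m["m00"]);print("brass",u,cv2.contourArea(c),ray(d,u,90))
cap=cv2.inRange(hsv,(0,0,0),(180,255,45));c=big(cap,(258,160,283,185));(u,rad)=cv2.minEnclosingCircle(c);print("cap",u,rad,ray(d,u,130))
# shapes in front
pu=cv2.inRange(hsv,(125,100,40),(160,255,255));c=big(pu,(290,260,340,300));u,rad=cv2.minEnclosingCircle(c);print("purple",ray(d,u,30),rad)
for p in((241,250),(240,264),(264,265),(290,265)):print(ray(d,p,3))
E
```

```text
wood rect ((316.49053955078125, 208.71530151367188), (60.56029510498047, 62.263092041015625), 15.751173973083496)
wood [[475.1, -107.7], [657.6, -161.9], [606.2, -335.8], [426.5, -277.2]] ctr [ 541.3 -220.7] len [190.4 181.4 189.1 176.3] ang [ -16.5 -106.5  161.9   74. ]
felt [[507.1, 1.9], [681.2, -47.0], [648.1, -157.9], [475.7, -106.2]] ctr [578.  -77.3] len [180.9 115.7 180.  112.6] ang [ -15.7 -106.7  163.3   73.8]
tin (((309.2762756347656, 205.0762481689453), (22.801074981689453, 23.236133575439453), 41.30970001220703), 413.5, array([ 545.16184733, -195.21332292,  120.        ]))
brass (310.3744292237443, 230.37442922374427) 36.5 [ 475.15357431 -200.38972505   90.        ]
cap (270.0, 173.0) 6.403224468231201 [639.17304858 -81.56742642 130.        ]
purple [ 328.56164057 -234.04751297   30.        ] 11.951525688171387
[425.81544562   5.07205966   3.        ]
[382.65721338   8.08554295   3.        ]
[379.4726813  -66.10192456   3.        ]
[ 379.33932609 -146.46996923    3.        ]
```

```bash
cat >> h.py <<'E'
from scipy.spatial.transform import Rotation as Ro
def cur():
    s=sense();return s,np.array(s["tool_pos"]),Ro.from_euler("xyz",s["tcp_rot"],degrees=True)
def goto(p,jaw,base=None):
    s,p0,R=cur()
    if base is not None:p0,R=base
    y=np.array([np.cos(np.radians(jaw)),np.sin(np.radians(jaw)),0]);x=np.array([0,0,-1.]);z=np.cross(x,y)
    best=None
    for sg in(1,-1):
        G=Ro.from_matrix(np.c_[x,sg*y,sg*z]);rv=(R.inv()*G).as_rotvec()
        if best is None or np.linalg.norm(rv)<np.linalg.norm(best):best=rv
    print("t",round(s["time"],2),"pos",p0.round(1),"F",np.round(s["ft_force"],1),"gap",round(s["finger_gap"],1),"j6",s["joint_pos"].round(0))
    print("axes y",R.as_matrix()[:,1].round(3),"z",R.as_matrix()[:,2].round(3))
    print("shift m",(R.inv().apply(np.array(p)-p0)/1000).round(4),"rot",best.round(4))
E
python3 -c "
from h import *
goto([538,-245,200],-8.2)"
```

```text
t 0.25 pos [ 161.7 -577.5  230.8] F [ 0.4 -0.6 -0.2] gap 85.1 j6 [-79.   7.  85.  -0.  87.  -5.]
axes y [ 0.27  -0.963 -0.001] z [-0.963 -0.27  -0.   ]
shift m [ 0.031  -0.2188 -0.452 ] rot [-1.1548e+00 -6.0000e-04  8.0000e-04]
```

Emit:
drive_tool:
  deltas:
    - [100, 0, -0.022, -0.045, -0.115, 0, 0]
    - [100, 0, -0.044, -0.09, -0.23, 0, 0]
    - [100, 0, -0.066, -0.135, -0.345, 0, 0]
    - [100, 0, -0.088, -0.18, -0.46, 0, 0]
    - [100, 0, -0.11, -0.225, -0.575, 0, 0]
    - [100, 0.005, -0.132, -0.27, -0.69, 0, 0]
    - [100, 0.01, -0.154, -0.315, -0.81, 0, 0]
    - [100, 0.015, -0.176, -0.36, -0.925, 0, 0]
    - [100, 0.02, -0.198, -0.405, -1.04, 0, 0]
    - [100, 0.03, -0.219, -0.452, -1.155, 0, 0]
  squeeze: 20

```text
time: 1.08
tool_pos: [474.0, -300.1, 213.2]
tcp_rot: [58.4, 89.9, -39.5]
ft_force: [0.9, -0.5, 0.4]
finger_gap: 52.2
```

```bash
python3 -c "
from h import *
goto([538,-245,100],-8.2)"
```

```text
t 1.08 pos [ 474.  -300.1  213.2] F [ 0.9 -0.5  0.4] gap 52.2 j6 [-38.   2.  93.  -0.  85. -30.]
axes y [ 0.991 -0.137  0.001] z [-0.137 -0.991  0.001]
shift m [ 0.1132  0.0558 -0.0634] rot [ 0.0058  0.0005 -0.0009]
```

Emit:
drive_tool:
  deltas:
    - [100, 0, 0.015, -0.015, 0, 0, 0]
    - [100, 0, 0.03, -0.03, 0, 0, 0]
    - [100, 0, 0.045, -0.05, 0, 0, 0]
    - [100, 0, 0.055, -0.063, 0, 0, 0]
    - [100, 0.02, 0.055, -0.063, 0, 0, 0]
    - [100, 0.04, 0.055, -0.063, 0, 0, 0]
    - [100, 0.05, 0.055, -0.063, 0, 0, 0]
    - [100, 0.06, 0.055, -0.063, 0, 0, 0]
    - [100, 0.06, 0.055, -0.063, 0, 0, 0]
    - [100, 0.06, 0.055, -0.063, 0, 0, 0]

```text
time: 1.92
tool_pos: [535.6, -247.3, 152.7]
tcp_rot: [-113.4, 90.0, 148.4]
ft_force: [-0.3, -0.6, 0.2]
finger_gap: 52.2
```

```bash
python3 -c "
from h import *
goto([538,-245,100],-8.2)
d=snapshot('scene');crop(d,110,120,290,260,4,'pics/s2.png')"
```

```text
t 1.92 pos [ 535.6 -247.3  152.7] F [-0.3 -0.6  0.2] gap 52.2 j6 [-30.   9.  92.   0.  79. -22.]
axes y [ 0.99  -0.143 -0.001] z [-0.143 -0.99  -0.   ]
shift m [ 0.0527  0.0021 -0.0026] rot [-0.0003 -0.0003  0.0008]
```

View pics/s2.png

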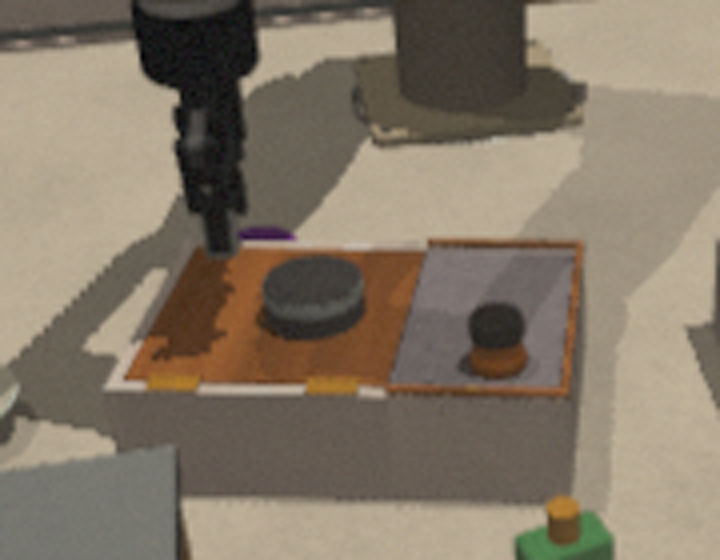

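The fingers (crop 220,245) hover over the lid to the right of the tin, with the tin (312,295) untouched. I'll go down to z of about 101.

Emit:
drive_tool:
  deltas:
    - [100, 0.008, 0.002, -0.003, 0, 0, 0]
    - [100, 0.016, 0.002, -0.003, 0, 0, 0]
    - [100, 0.024, 0.002, -0.003, 0, 0, 0]
    - [100, 0.032, 0.002, -0.003, 0, 0, 0]
    - [100, 0.04, 0.002, -0.003, 0, 0, 0]
    - [100, 0.046, 0.002, -0.003, 0, 0, 0]
    - [100, 0.05, 0.002, -0.003, 0, 0, 0]
    - [100, 0.052, 0.002, -0.003, 0, 0, 0]
    - [100, 0.052, 0.002, -0.003, 0, 0, 0]
    - [100, 0.052, 0.002, -0.003, 0, 0, 0]

```text
time: 2.8
tool_pos: [538.5, -244.6, 101.0]
tcp_rot: [76.5, 90.0, -21.7]
ft_force: [-0.1, -0.4, 0.9]
finger_gap: 52.2
```

```bash
python3 -c "
from h import *
goto([557.4,-111.2,100],-8.2)
d=snapshot('scene');crop(d,110,120,290,260,4,'pics/s3.png')
d=snapshot('top');crop(d,230,150,390,270,5,'pics/t3.png')"
```

```text
t 2.8 pos [ 538.5 -244.6  101. ] F [-0.1 -0.4  0.9] gap 52.2 j6 [-29.  12.  94.   0.  74. -21.]
axes y [ 0.99  -0.143  0.   ] z [-0.143 -0.99   0.   ]
shift m [ 0.001  -0.0003 -0.1347] rot [ 0.0001  0.0001 -0.0002]
```

View pics/s3.png

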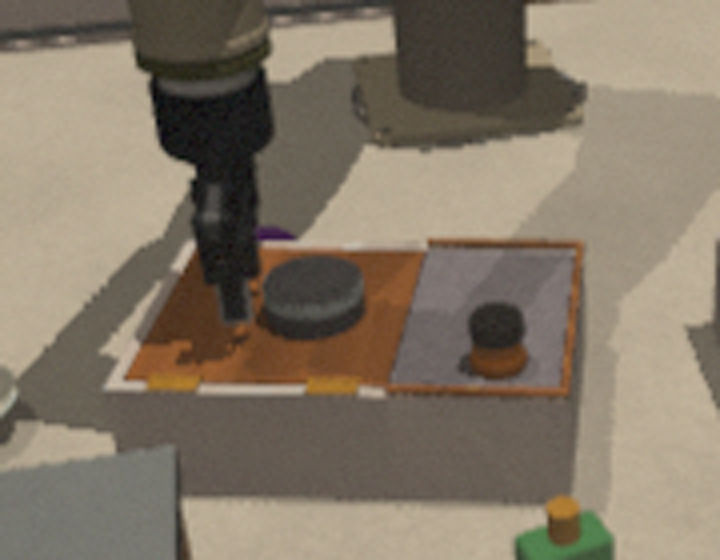

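View pics/t3.png

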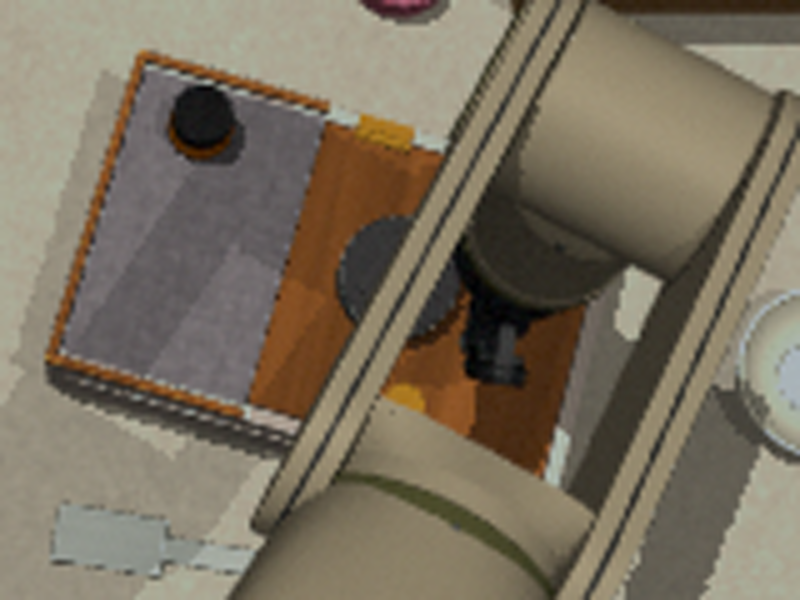

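The fingers stand clear of the tin, with tips about 10 mm above the lid. I'll start the push.

Emit:
drive_tool:
  deltas:
    - [100, 0, 0, -0.006, 0, 0, 0]
    - [100, 0, 0, -0.012, 0, 0, 0]
    - [100, 0, 0, -0.018, 0, 0, 0]
    - [100, 0, 0, -0.024, 0, 0, 0]
    - [100, 0, 0, -0.03, 0, 0, 0]
    - [100, 0, 0, -0.036, 0, 0, 0]
    - [100, 0, 0, -0.042, 0, 0, 0]
    - [100, 0, 0, -0.048, 0, 0, 0]
    - [100, 0, 0, -0.054, 0, 0, 0]
    - [100, 0, 0, -0.06, 0, 0, 0]

```text
time: 3.73
tool_pos: [547.1, -184.6, 100.9]
tcp_rot: [37.6, 90.0, -60.6]
ft_force: [0.3, -0.0, 1.6]
finger_gap: 51.6
```

```bash
python3 -c "
from h import *
goto([557.4,-111.2,100],-8.2)
d=snapshot('scene');crop(d,110,120,290,260,4,'pics/s4.png')"
```

```text
t 3.73 pos [ 547.1 -184.6  100.9] F [ 0.3 -0.   1.6] gap 51.6 j6 [-24.  10.  97.  -0.  73. -16.]
axes y [ 0.99  -0.142  0.   ] z [-0.142 -0.99   0.   ]
shift m [ 0.0009 -0.0002 -0.0741] rot [ 0.0002  0.0001 -0.0001]
```

View pics/s4.png

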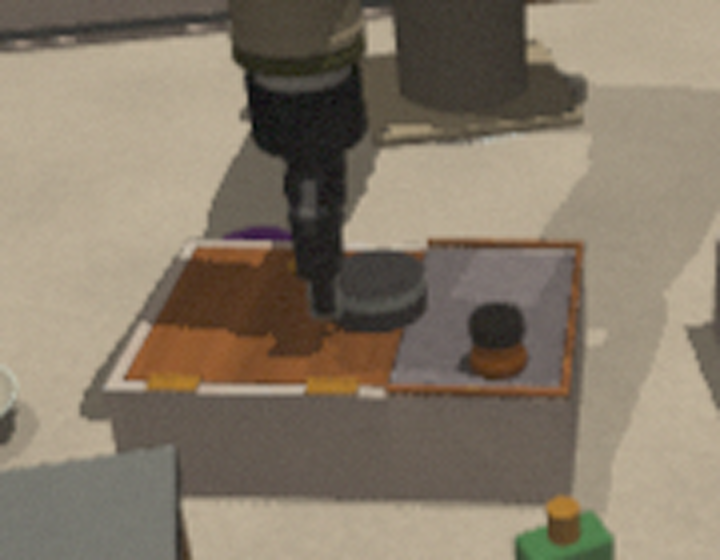

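The tin (crop 380,290) is cradled and moving flat towards the felt. I'll carry on.

Emit:
drive_tool:
  deltas:
    - [100, 0, 0, -0.006, 0, 0, 0]
    - [100, 0, 0, -0.012, 0, 0, 0]
    - [100, 0, 0, -0.018, 0, 0, 0]
    - [100, 0, 0, -0.024, 0, 0, 0]
    - [100, 0, 0, -0.03, 0, 0, 0]
    - [100, 0, 0, -0.036, 0, 0, 0]
    - [100, 0, 0, -0.042, 0, 0, 0]
    - [100, 0, 0, -0.048, 0, 0, 0]
    - [100, 0, 0, -0.054, 0, 0, 0]
    - [100, 0, 0, -0.06, 0, 0, 0]

```text
time: 4.62
tool_pos: [555.5, -125.1, 100.8]
tcp_rot: [-115.1, 90.0, 146.7]
ft_force: [0.1, -1.0, -1.1]
finger_gap: 51.9
```

```bash
cat >> h.py <<'E'
def tobox(p):
    r=np.array(p[:2])-[552.2,-165.3];c,s=np.cos(np.radians(-16.2)),np.sin(np.radians(-16.2))
    return np.array([c*r[0]+s*r[1],-s*r[0]+c*r[1]])
E
python3 -c "
from h import *
goto([557.4,-111.2,100],-8.2)
d=snapshot('scene');crop(d,110,120,290,260,4,'pics/s5.png')
def f(u,v):return [110+u/4,120+v/4]
d=snapshot('top');crop(d,230,150,390,270,5,'pics/t5.png')"
```

```text
t 4.62 pos [ 555.5 -125.1  100.8] F [ 0.1 -1.  -1.1] gap 51.9 j6 [-18.   9.  98.   0.  73. -10.]
axes y [ 0.99  -0.142 -0.   ] z [-0.142 -0.99  -0.   ]
shift m [ 0.0008 -0.0001 -0.014 ] rot [ 0.0002 -0.0001  0.0001]
```

View pics/s5.png

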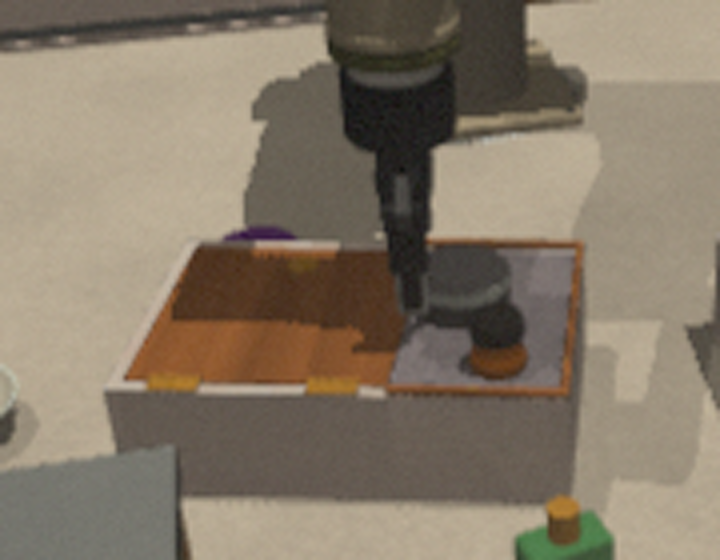

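View pics/t5.png

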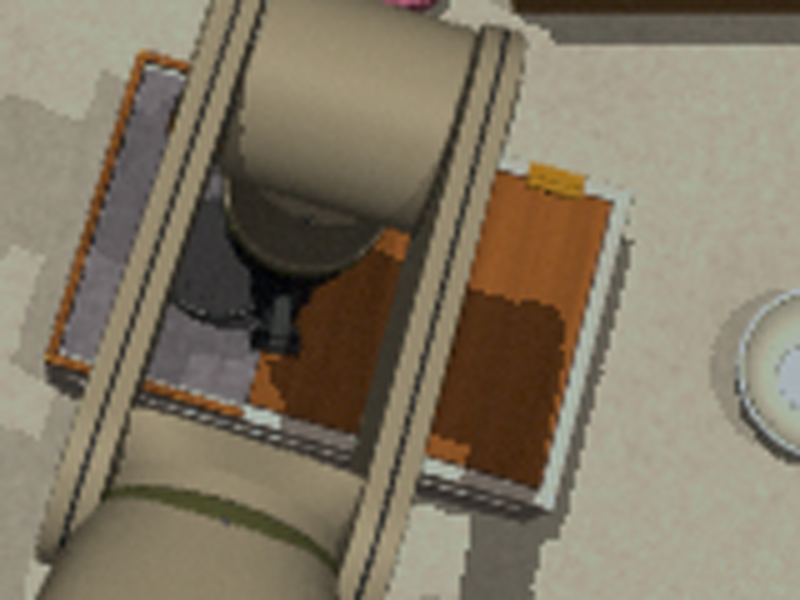

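```bash
python3 -c "
from h import *
d=snapshot('scene')
for u,v in((467,270),(511,275),(467,243)):
  p=ray(d,[110+u/4,120+v/4],120);print(p.round(1),tobox(p).round(1))
print(tobox(np.array([555.5,-125.1])))
"
```

```text
[565.6 -87.6 120. ] [-8.8 78.4]
[580.1 -58.7 120. ] [ -3.  110.2]
[527.7 -81.1 120. ] [-47.   74.1]
[-8.0464733  39.52447681]
```

The tin centre is at about (-10, +77) mm in box coordinates. I'll push 12 mm more, then back away and rise.

Emit:
drive_tool:
  deltas:
    - [100, 0, 0, -0.005, 0, 0, 0]
    - [100, 0, 0, -0.009, 0, 0, 0]
    - [100, 0, 0, -0.012, 0, 0, 0]
    - [100, 0, 0, -0.012, 0, 0, 0]
    - [100, 0, 0, -0.004, 0, 0, 0]
    - [100, 0, 0, 0.004, 0, 0, 0]
    - [100, 0, 0, 0.015, 0, 0, 0]
    - [100, -0.01, 0, 0.03, 0, 0, 0]
    - [100, -0.03, 0, 0.045, 0, 0, 0]
    - [100, -0.06, 0, 0.06, 0, 0, 0]

```text
time: 5.6
tool_pos: [544.4, -186.1, 158.2]
tcp_rot: [-103.4, 89.6, 158.4]
ft_force: [-0.2, -0.3, -0.1]
finger_gap: 51.9
```

```bash
python3 -c "
from h import *
goto([475,-200,110],-8.2)
d=snapshot('scene');crop(d,110,120,290,260,4,'pics/s6.png')"
```

```text
t 5.6 pos [ 544.4 -186.1  158.2] F [-0.2 -0.3 -0.1] gap 51.9 j6 [-24.   7.  94.  -0.  80. -16.]
axes y [ 0.99  -0.143 -0.006] z [-0.143 -0.99  -0.001]
shift m [ 0.0486 -0.0664  0.0237] rot [-0.0005 -0.0014  0.006 ]
```

View pics/s6.png

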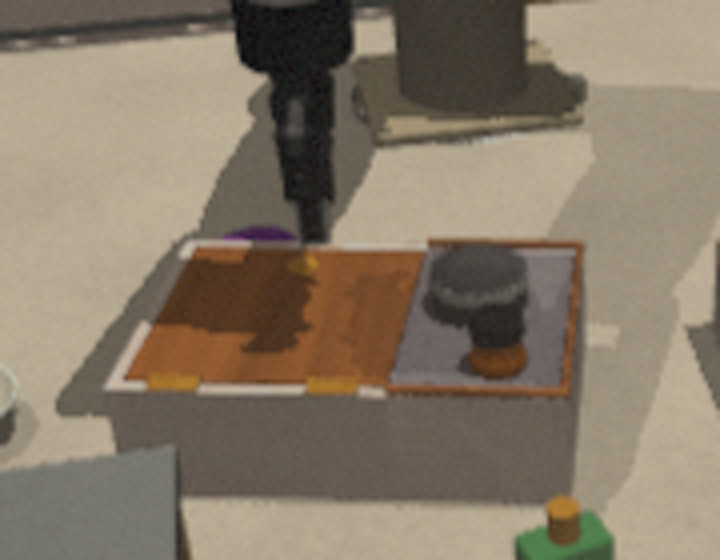

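The tin (crop 479,270) is off the lid, on felt and clear of the jar. Next I'll shut the fingers and move above the brass spot.

Emit:
drive_tool:
  deltas:
    - [255, 0, -0.016, 0.006, 0, 0, 0]
    - [255, 0, -0.033, 0.012, 0, 0, 0]
    - [255, 0, -0.05, 0.018, 0, 0, 0]
    - [255, 0, -0.066, 0.024, 0, 0, 0]
    - [255, 0.01, -0.066, 0.024, 0, 0, 0]
    - [255, 0.02, -0.066, 0.024, 0, 0, 0]
    - [255, 0.03, -0.066, 0.024, 0, 0, 0]
    - [255, 0.035, -0.066, 0.024, 0, 0, 0]
    - [255, 0.035, -0.066, 0.024, 0, 0, 0]
    - [255, 0.035, -0.066, 0.024, 0, 0, 0]

```text
time: 6.48
tool_pos: [478.1, -199.2, 125.0]
tcp_rot: [-111.2, 89.9, 150.6]
ft_force: [-0.1, -0.4, 1.2]
finger_gap: -0.1
```

```bash
python3 -c "
from h import *
goto([475.2,-200.4,94],-8.2)
d=snapshot('scene');crop(d,110,120,290,260,4,'pics/s7.png')
d=snapshot('top');crop(d,230,150,390,270,5,'pics/t7.png');print(tin(d,(240,170,290,230)))
p=tin(d,(240,170,290,230))[2];print(tobox(p))"
```

```text
t 6.48 pos [ 478.1 -199.2  125. ] F [-0.1 -0.4  1.2] gap -0.1 j6 [-28.  -1. 105.   0.  76. -20.]
axes y [ 0.99  -0.142 -0.002] z [-0.142 -0.99  -0.001]
shift m [ 0.031  -0.0026  0.0017] rot [ 0.0005 -0.0006  0.0016]
(((270.4689636230469, 201.87684631347656), (24.12393569946289, 26.373750686645508), 142.4422607421875), 497.0, array([554.83475321, -82.41685479, 120.        ]))
[-20.59352348  80.32723371]
```

View pics/s7.png

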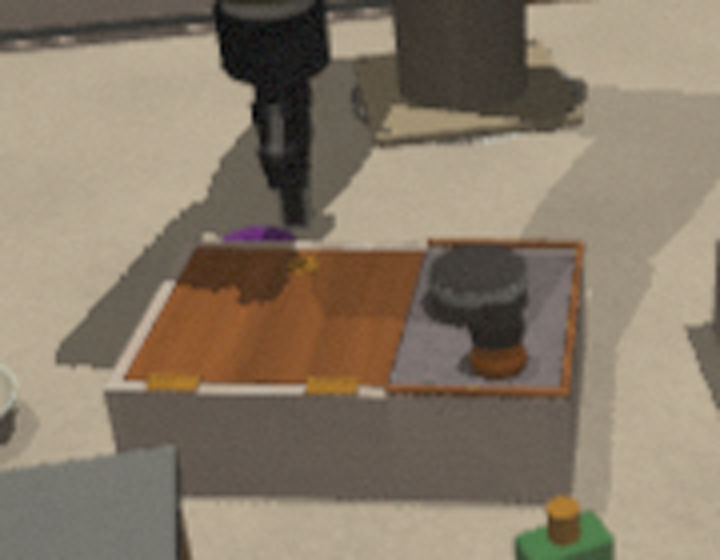

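View pics/t7.png

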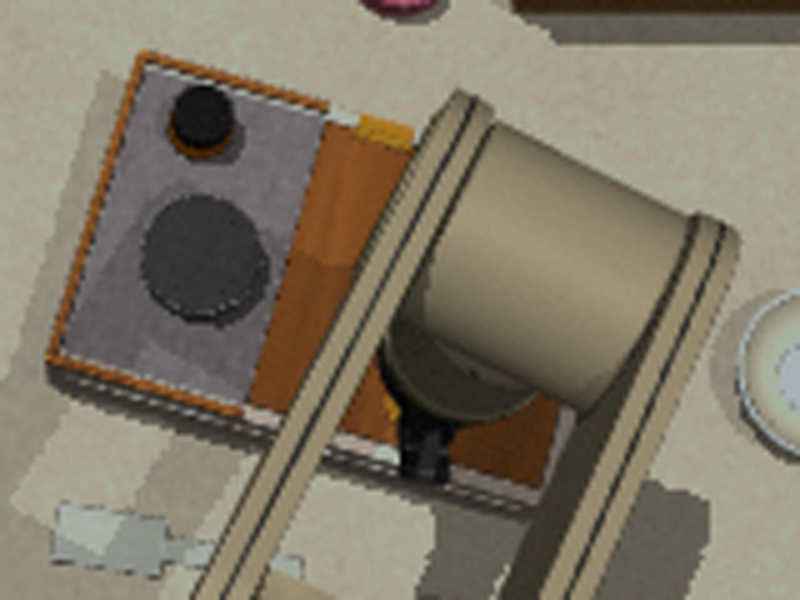

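Emit:
drive_tool:
  deltas:
    - [255, 0.007, -0.0026, 0.0017, 0, 0, 0]
    - [255, 0.014, -0.0026, 0.0017, 0, 0, 0]
    - [255, 0.021, -0.0026, 0.0017, 0, 0, 0]
    - [255, 0.026, -0.0026, 0.0017, 0, 0, 0]
    - [255, 0.029, -0.0026, 0.0017, 0, 0, 0]
    - [255, 0.031, -0.0026, 0.0017, 0, 0, 0]
    - [255, 0.032, -0.0026, 0.0017, 0, 0, 0]
    - [255, 0.033, -0.0026, 0.0017, 0, 0, 0]
    - [255, 0.034, -0.0026, 0.0017, 0, 0, 0]
    - [255, 0.034, -0.0026, 0.0017, 0, 0, 0]

```text
time: 7.42
tool_pos: [475.5, -200.9, 91.9]
tcp_rot: [70.8, 90.0, -27.4]
ft_force: [0.5, -0.1, -0.4]
finger_gap: -0.4
```

```bash
python3 -c "
from h import *
goto([475.2,-200.4,85],-8.2)
d=snapshot('scene');crop(d,110,120,290,260,4,'pics/s8.png')"
```

```text
t 7.42 pos [ 475.5 -200.9   91.9] F [ 0.5 -0.1 -0.4] gap -0.4 j6 [-29.   1. 107.   0.  72. -20.]
axes y [ 0.99  -0.143  0.   ] z [-0.143 -0.99   0.   ]
shift m [ 0.0069 -0.0003 -0.0004] rot [ 0.0001  0.0001 -0.0002]
```

View pics/s8.png

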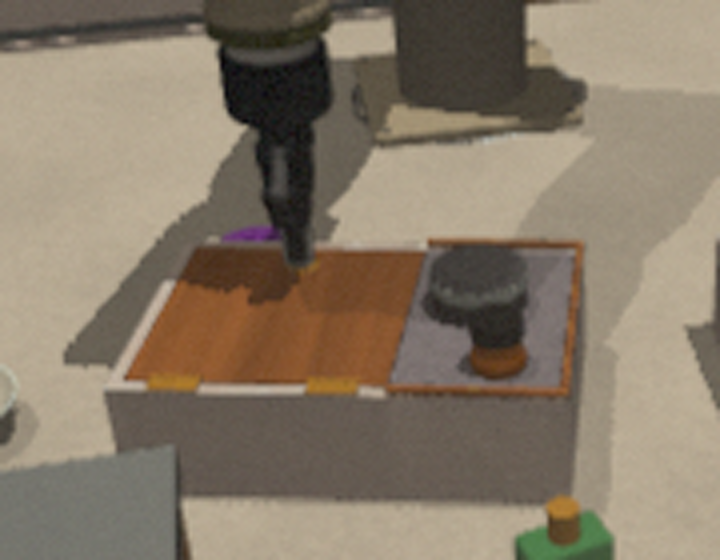

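The tip (crop 298,265) is just above the spot, whose left part shows at (308,267). I'll shift 3 mm left and press.

Emit:
drive_tool:
  deltas:
    - [255, 0, 0, -0.003, 0, 0, 0]
    - [255, 0.001, 0, -0.003, 0, 0, 0]
    - [255, 0.002, 0, -0.003, 0, 0, 0]
    - [255, 0.003, 0, -0.003, 0, 0, 0]
    - [255, 0.004, 0, -0.003, 0, 0, 0]
    - [255, 0.0045, 0, -0.003, 0, 0, 0]
    - [255, 0.005, 0, -0.003, 0, 0, 0]
    - [255, 0.0055, 0, -0.003, 0, 0, 0]
    - [255, 0.006, 0, -0.003, 0, 0, 0]
    - [255, 0.006, 0, -0.003, 0, 0, 0]

```text
time: 8.3
tool_pos: [476.0, -197.8, 86.2]
tcp_rot: [119.1, 90.0, 20.9]
ft_force: [-1.1, 2.9, 4.6]
finger_gap: 0.0
```

Emit:
drive_tool:
  deltas:
    - [255, 0.0003, 0, 0, 0, 0, 0]
    - [255, 0.0006, 0, 0, 0, 0, 0]
    - [255, 0.0009, 0, 0, 0, 0, 0]
    - [255, 0.0012, 0, 0, 0, 0, 0]
    - [255, 0.0015, 0, 0, 0, 0, 0]
    - [255, 0.0018, 0, 0, 0, 0, 0]
    - [255, 0.002, 0, 0, 0, 0, 0]
    - [255, 0.002, 0, 0, 0, 0, 0]
    - [255, 0.002, 0, 0, 0, 0, 0]
    - [255, 0.002, 0, 0, 0, 0, 0]

```text
time: 9.13
tool_pos: [476.0, -197.8, 84.3]
tcp_rot: [118.9, 90.0, 20.7]
ft_force: [-1.6, 2.0, 5.7]
finger_gap: -0.4
```

Emit:
drive_tool:
  deltas:
    - [255, 0.0005, 0, 0, 0, 0, 0]
    - [255, 0.001, 0, 0, 0, 0, 0]
    - [255, 0.001, 0, 0, 0, 0, 0]
    - [255, -0.002, 0, 0, 0, 0, 0]
    - [255, -0.006, 0, 0, 0, 0, 0]
    - [255, -0.011, 0, 0, 0, 0, 0]
    - [255, -0.017, 0, 0, 0, 0, 0]
    - [255, -0.023, 0, 0, 0, 0, 0]
    - [255, -0.029, 0, 0, 0, 0, 0]
    - [255, -0.035, 0, 0, 0, 0, 0]

```text
time: 9.97
tool_pos: [475.9, -198.0, 119.7]
tcp_rot: [63.1, 90.0, -35.1]
ft_force: [1.4, -0.2, 0.9]
finger_gap: -0.3
```

```bash
python3 -c "
from h import *
goto([470,-200,240],-8.2)
d=snapshot('scene');crop(d,110,120,290,260,4,'pics/s9.png')"
```

```text
t 9.97 pos [ 475.9 -198.   119.7] F [ 1.4 -0.2  0.9] gap -0.3 j6 [-28.  -1. 106.  -0.  75. -20.]
axes y [ 0.99  -0.143  0.   ] z [-0.143 -0.99   0.   ]
shift m [-0.1203 -0.0055  0.0029] rot [ 0.      0.0002 -0.0004]
```

View pics/s9.png

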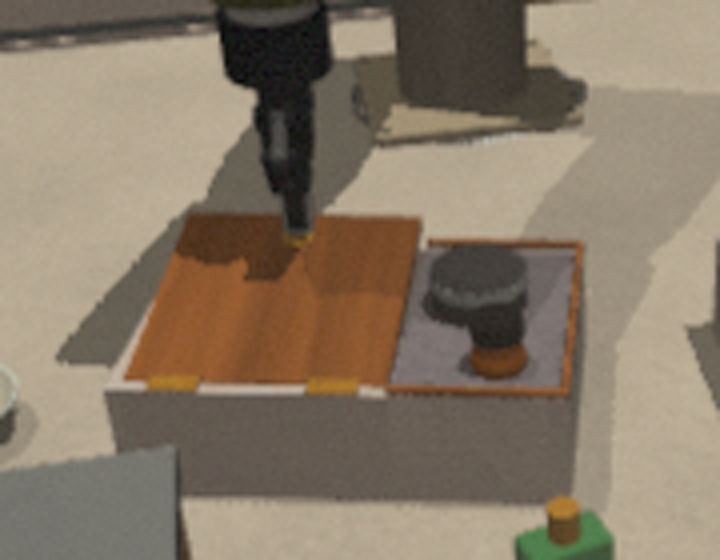

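The latch has let go and the lid is following the finger. I'll rise smoothly and a little backwards.

Emit:
drive_tool:
  deltas:
    - [255, -0.008, -0.001, 0, 0, 0, 0]
    - [255, -0.016, -0.002, 0, 0, 0, 0]
    - [255, -0.024, -0.004, 0, 0, 0, 0]
    - [255, -0.032, -0.006, 0, 0, 0, 0]
    - [255, -0.042, -0.008, 0, 0, 0, 0]
    - [255, -0.054, -0.01, 0, 0, 0, 0]
    - [255, -0.068, -0.012, 0, 0, 0, 0]
    - [255, -0.084, -0.014, 0, 0, 0, 0]
    - [255, -0.1, -0.016, 0, 0, 0, 0]
    - [255, -0.12, -0.02, 0, 0, 0, 0]

```text
time: 10.85
tool_pos: [455.4, -194.7, 239.7]
tcp_rot: [-114.5, 89.9, 147.3]
ft_force: [0.6, -0.0, 1.0]
finger_gap: 0.2
```

Emit:
drive_tool:
  deltas:
    - [255, -0.01, -0.005, 0.02, 0, 0, 0]
    - [255, -0.02, -0.01, 0.04, 0, 0, 0]
    - [255, -0.02, -0.01, 0.06, 0, 0, 0]
    - [255, -0.02, -0.01, 0.08, 0, 0, 0]
    - [255, -0.02, -0.01, 0.1, 0, 0, 0]
    - [255, -0.02, -0.01, 0.12, 0, 0, 0]
    - [255, -0.02, -0.01, 0.14, 0, 0, 0]
    - [255, -0.02, -0.01, 0.15, 0, 0, 0]
    - [255, -0.02, -0.01, 0.15, 0, 0, 0]
    - [255, -0.02, -0.01, 0.15, 0, 0, 0]

```text
time: 11.68
tool_pos: [424.6, -341.8, 259.1]
tcp_rot: [-172.7, 90.0, 89.1]
ft_force: [-0.5, 1.3, -0.4]
finger_gap: 0.0
```

```bash
python3 -c "
from h import *
goto([470,-200,240],-8.2)
d=snapshot('scene');crop(d,110,120,330,260,3.5,'pics/s10.png')
d=snapshot('top');crop(d,130,140,390,300,3,'pics/t10.png')
p=tin(d,(240,185,288,230));print(p,tobox(p[2]))
hsv=cv2.cvtColor(d['frame'],cv2.COLOR_BGR2HSV)
cap=cv2.inRange(hsv,(0,0,0),(180,255,45));c=big(cap,(258,160,283,185));u,r=cv2.minEnclosingCircle(c);print('cap',u,ray(d,u,130))"
```

```text
t 11.68 pos [ 424.6 -341.8  259.1] F [-0.5  1.3 -0.4] gap 0.0 j6 [-44.  -2.  92.   0.  90. -36.]
axes y [ 0.99  -0.144 -0.   ] z [-0.144 -0.99  -0.001]
shift m [ 0.0192  0.0246 -0.1469] rot [-0.0009 -0.0006  0.0001]
(((270.48260498046875, 201.9906768798828), (23.834213256835938, 26.243057250976562), 143.71109008789062), 487.0, array([554.49634422, -82.45250351, 120.        ])) [-20.90854983  80.19858737]
cap (269.9948425292969, 173.04638671875) [639.03239341 -81.55063486 130.        ]
```

View pics/s10.png

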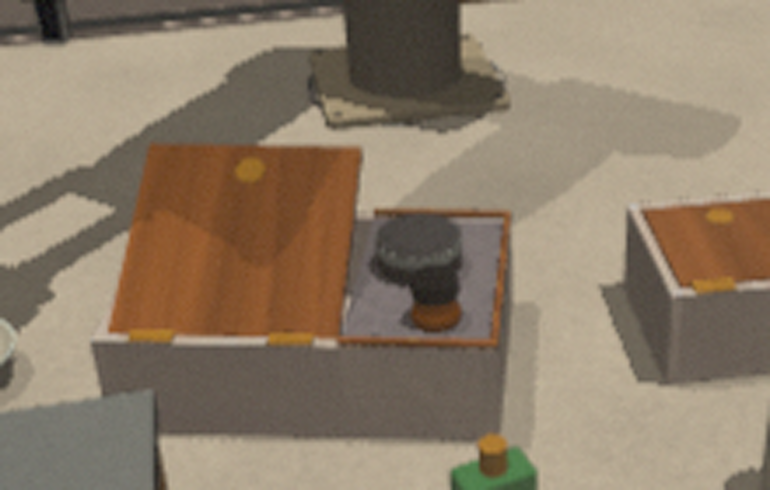

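View pics/t10.png

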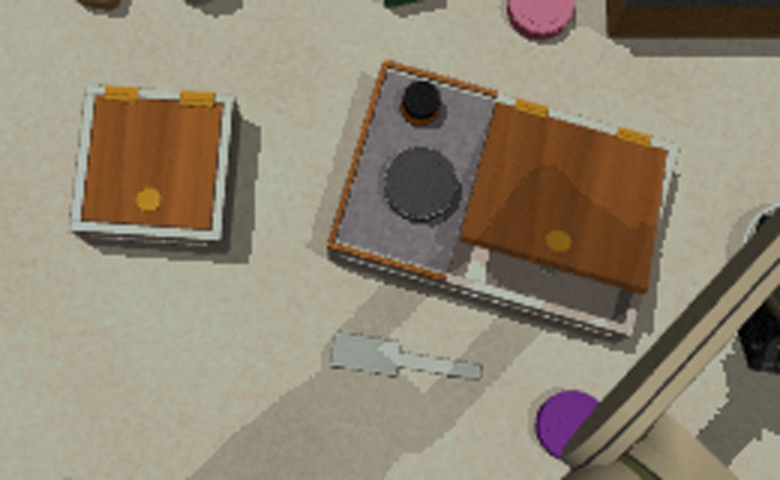

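The lid is ajar, the tin is flat on the felt, the jar hasn't moved and the small box is shut. I'll let things settle, then triangulate the spot to get the lid angle.

Emit:
drive_tool:
  deltas:
    - [255, 0, 0, 0, 0, 0, 0]
    - [255, 0, 0, 0, 0, 0, 0]
    - [255, 0, 0, 0, 0, 0, 0]
    - [255, 0, 0, 0, 0, 0, 0]
    - [255, 0, 0, 0, 0, 0, 0]
    - [255, 0, 0, 0, 0, 0, 0]
    - [255, 0, 0, 0, 0, 0, 0]
    - [255, 0, 0, 0, 0, 0, 0]
    - [255, 0, 0, 0, 0, 0, 0]
    - [255, 0, 0, 0, 0, 0, 0]

```text
time: 12.62
tool_pos: [424.7, -342.1, 258.8]
tcp_rot: [-147.2, 90.0, 114.6]
ft_force: [0.6, -0.7, 0.7]
finger_gap: 0.1
```

```bash
python3 -c "
from h import *
a=snapshot('scene');b=snapshot('top')
def P(d):
  K=np.array([[d['fx'],0,d['cx']],[0,d['fy'],d['cy']],[0,0,1]]);return K@np.c_[cv2.Rodrigues(np.array(d['rvec']))[0],d['tvec']]
X=cv2.triangulatePoints(P(a),P(b),np.array([[181.4],[168.3]]),np.array([[316.],[220.]]));X=(X[:3]/X[3]).ravel();print(X,tobox(X),'lid',np.arcsin((X[2]-90)/153))
s=sense();print(s['time'],s['ft_force'],abs(s['qd']).max())
crop(b,130,140,390,300,3,'pics/t11.png')"
```

```text
[ 494.7424228  -206.19920092  160.86744632] [-43.76563528 -55.30539741] lid 0.4815866268667152
12.7167 [ 0.02416342 -0.63273405  0.18555944] 0.040877675480368206
```

View pics/t11.png

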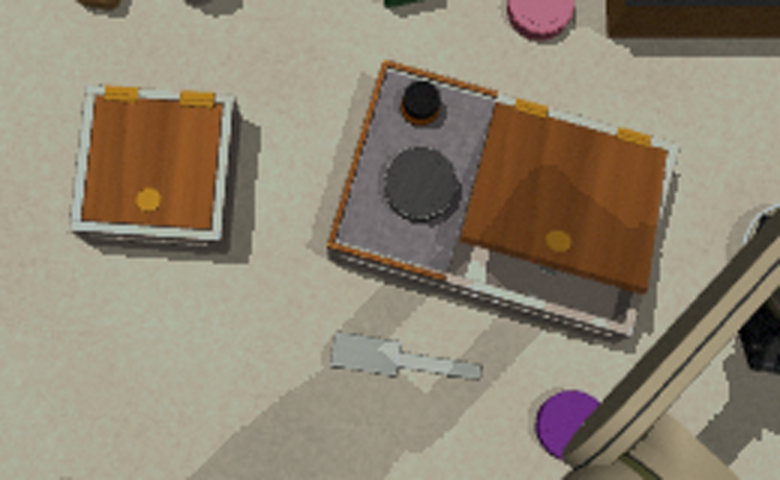

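The lid stands at about 0.48 rad, everything is still and the hand is clear, so I'm handing in.

```bash
python3 -c "
from bench import hand_in;print(hand_in())"
```

```text
the job is handed in; nothing more can be done
None
```

The job is done and handed in at about 12.7 s of robot time. `hand_in()` gives no verdict, so the results below are my own last checks.

I pushed the dark tin with the two part-open fingers behind it, never gripping it, about 120 mm across the lid onto the felt ledge. I then pressed the brass spot with shut fingers at about 6 N. The latch let go, and I drew the hand up and away while the lid followed.

**Last checks:**
- **Tin:** flat on the felt at about x −20, y +80 mm in the box frame. The scene view had put it about 9 mm farther left. Both are inside the limits.
- **Lid:** ajar at about 0.48 rad, from triangulating the spot in both views.
- **Jar:** moved less than 1 mm.
- **Small box and shoehorn:** the small box is shut and the shoehorn looks unmoved.
- **Hand:** clear of everything, with a force reading of about zero.

I did not measure the brush, dish, lotion or scent again at the end; the arm did not go near the brush or the two bottles, and the retreating hand stayed about 260 mm up. No check failed.

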